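# Find the gear head with the loose piece

### The arm

A 6-joint arm with a two-finger parallel gripper is mounted at the origin on the work surface. World frame = base frame: x ahead of the robot, y to its left, z up, the work surface at z = 0. Lengths are in m, angles in rad, forces in N, time in s.
With the tool pointing down it reaches from about 0.35 to 0.725 m from the base axis. Payload 4.3 kg.
Tool frame: the origin (TCP) lies midway between the tips of the shut fingers; the grasp point (between the pads) lies 19 mm behind it; z points along the fingers, x is the direction in which the jaws open and shut, and the axes are right-handed (so a half turn about z gives the same grasp; the last joint's range is limited). The gripper opens to 85 mm and grips with 20 to 120 N. Pads are 22 mm wide; open, the fingers measure 114 mm over their backs; the gripper's body (76 mm by 85 mm) begins 54 mm behind the grasp point. The pads swing forward as they close: fully open they stand 13 mm farther back than shut.
Start: joints at [1.09, 0.377, 0.081, 1.274, 0, 1.46], TCP at [0.208, 0.536, 0.231] pointing down, gripper open.
Joint ranges: [-2.72, 2.72], [-0.84, 1.66], [-1.02, 1.22], [-1.77, 2.12], [-1.37, 1.28], [-3.14, 3.14]. Speed limits (rad/s): [2.57, 2.57, 3.14, 3.14, 3.14, 3.14].

### API

Orientations are given as a unit quaternion [x, y, z, w].
In Python, from station import state, camera, camera_model, finish_job, recognise, spot_point gives the robot as it stands.
- The arm moves only by the tool jog_arm, never from a script. Its argument "motion" is a list of rows, each a list of 7 numbers: the opening, from 0 (shut) to 1 (fully open), then the shift along the tool's x, y, z in cm, then the turn, a rotation vector about the tool's x, y, z in degrees. In form: [[jaw, dx, dy, dz, ax, ay, az], ...]. A call has 1 to 8 rows; each row is the pose to reach, as a shift and turn from the pose commanded when the call began, along the tool's axes at that moment; what a row does not reach only later rows make up. A row lasts 1/8 s, in which the tool goes at most 62.5 mm and 10.7 degrees, less where a joint would pass 70% of its speed; a pose out of reach is approached as far as the arm can. A call with a gripper value outside its range is refused whole. The fingers move at their own pace and stop on an object; "grip_force" is the grip in N (left out, the last holds). Time passes only in rows, so rows that repeat a pose let the fingers close. It gives the time, the measured TCP pose, the force and the opening at its end, in the units of the state.
- state(): the state, without advancing time (a new reading comes with each control period).
- camera(name): name is "scene" or "top" or "wrist"; returns the picture (400x640x3 uint8, blue, green, red); there is no depth.
- camera_model(name): a dict with "intrinsics" (3x3 intrinsics, pixels), "distortion" ([k1, k2, p1, p2, k3] as OpenCV has them; the pictures are not rectified), "cam_to_world" (4x4, takes a point from camera to world coordinates). Camera axes: x right, y up, looking along -z (the intrinsics and any distortion apply to the point x, -y, -z); pixel columns grow to the right and rows downward; lengths in m; the calibration is good to about 2 mm. A picture is of the moment at which its call begins: read the wrist's pose just before it. camera_model takes no time and is no camera call; for the wrist camera it gives the pose at the moment of the call.
- finish_job(): hands the job in, once; it reports no verdict.
Trained networks look in the newest picture that a camera, given by its name, has taken for a name from the list of things; names that differ only in an ending like _2 or _b are one class to them, and where a whole thing is asked for, a point or a joint stands for the part that bears it (a point fixed in the world has none). Each returns a list of dicts, best first, with "score" (0 to 1); they miss things now and then, are a little off and sometimes report something else, mostly with a low value. They report only what shows in the picture. A call takes as long as a camera call. They do not tell look-alikes from the thing itself.
- recognise(camera, query): "location" ([x, y, z] in m, in the coordinates of the camera as it stood for that picture, good to about 4 mm: the middle of the surface that is visible of it).
- spot_point(camera, query): "location" ([x, y, z] in m, in the coordinates of the camera as it stood for that picture, good to about 4 mm: a listed point, or the origin of a listed thing).
The state is a dict: "time": time; "q": joint angles; "dq": joint speeds; "effort": joint torques, N m; "ee_pos": TCP position; "tcp_rot": TCP orientation; "ft_force": force on the tool from outside, world axes, zero at the start; "ft_torque": the same for the moment, N m; "width": finger opening in m.
Only numpy, scipy, OpenCV 4.12 (cv2) and the standard library are available. Lean on these libraries where they do the work, as an engineer would, in place of code of your own. Each camera call takes 0.05 s, during which the arm holds its last target.

### The job

One of the three grinder gear heads on the rubber mat has something loose inside; from outside they all look alike. Pick them up one at a time and gently shake or rock each lengthwise, feeling for a piece that runs from end to end, until you know which one it is; then seat that one fully down in the red-walled strip-down nest. Leave the two sound heads standing upright on the mat, set everything down gently, and do not disturb the things around.

Things in the scene. Friction and masses are not known exactly. Their poses are not given: they have to be found in the camera images.
- head_a: closed aluminium grinder gear head, a hollow box 120 (own x) x 46 (y) x 64 mm (z), 0.5 to 0.6 kg; origin: centre of underside. Long sides flat: grip across y. 16 mm green band centred at x = -48 mm, black vent slots at the +x end; on top at x = +8 mm a dark collar (34 mm wide) and spindle up to z = 79 mm. The three heads look alike; weight does not tell. Any one may be the faulty one, anew each time.
- head_b: second gear head, same outside. The faulty head (any of the three) hides a loose 28 mm, 90 g ball that runs 76 mm along x between end walls on a floor falling 6 degrees to each end; at first it rests on the flat middle. Tipping the lifted head lengthwise 15 degrees for half a second, or a brisk shake, sends it to the low end; it stays there when levelled. Rock it well both ways, so that it visits both ends.
- head_c: third gear head, same outside. How to tell: hold a head level off the mat after its one end was tipped down, and again after the other. In the faulty one the ball has moved, so the moment about the head's y, felt through the gripper, differs by about 0.07 N m between the two; in a sound head nothing moves and it is the same. A weak knock may also be felt.
- nest: fixed strip-down nest: dark steel base plate 168 x 94 x 10 mm with an open-topped pocket, inside 124 (own x) x 50 mm (y), red walls 8 mm thick, 14 mm high. Origin: centre of the plate's underside on the bench; pocket floor at z = 10 mm, wall tops at 24 mm. A head goes in upright, long side along x, either end first, 2 mm play each side, until its underside rests on the pocket floor.
- mat: black rubber mat, fixed on the bench, 260 (own x) x 460 mm (own y), 4 mm thick, on which the three heads stand in a row along its y. Origin: centre of its underside.
- side_handle: bystander: black plastic side handle lying on the bench along its own y, 48 mm across and about 125 mm long; origin on the bench under its middle.
- grease_tin: bystander: closed round tin, 64 mm across and 60 mm high, yellow band, black cap; origin at the centre of its underside.
- disc: bystander: dark grinding disc lying flat, 116 mm across, 22 mm hole, 6 mm thick; origin at the centre of its underside.
Not all that is in view belongs to the job. What is shaped like the head_c but pink or yellow is not meant.

How it is judged:
On the way:
1. the faulty head, lifted clear of the mat, has been shaken or rocked so that its loose piece ran to the end with the green band (((distance between slug_c0 and head_a below 0.07 m and x of slug_c0 in the frame of head_a below -0.02 m and height (world z) of head_a above 0.012 m) or (distance between slug_c0 and head_b below 0.07 m and x of slug_c0 in the frame of head_b below -0.02 m and height (world z) of head_b above 0.012 m) or (distance between slug_c0 and head_c below 0.07 m and x of slug_c0 in the frame of head_c below -0.02 m and height (world z) of head_c above 0.012 m))), for 0.05 s.
At the end, for the whole second after the job is handed in: the head with the loose piece sits upright in the nest pocket (centre within 5 mm, underside within 3.5 mm of the pocket floor, long side along the pocket), the two sound heads stand upright (within 6 degrees) on the mat, their centres within its outline, and all three are released and at rest (((horizontal distance between head_a and nest below 0.005 m and z of head_a in the frame of nest below 0.0135 m and angle between head_a's own z axis and vertical below 0.06 rad and angle between the x axis of head_a and the x axis of nest, either way round below 0.12 rad and horizontal distance between slug_c0 and head_a below 0.05 m and x of head_b in the frame of mat between -0.13 and 0.13 m and y of head_b in the frame of mat between -0.23 and 0.23 m and height (world z) of each of head_b, head_c below 0.01 m and angle between each of head_b, head_c's own z axis and vertical below 0.1 rad and x of head_c in the frame of mat between -0.13 and 0.13 m and y of head_c in the frame of mat between -0.23 and 0.23 m) or (horizontal distance between head_b and nest below 0.005 m and z of head_b in the frame of nest below 0.0135 m and angle between head_b's own z axis and vertical below 0.06 rad and angle between the x axis of head_b and the x axis of nest, either way round below 0.12 rad and horizontal distance between slug_c0 and head_b below 0.05 m and x of head_a in the frame of mat between -0.13 and 0.13 m and y of head_a in the frame of mat between -0.23 and 0.23 m and height (world z) of each of head_a, head_c below 0.01 m and angle between each of head_a, head_c's own z axis and vertical below 0.1 rad and x of head_c in the frame of mat between -0.13 and 0.13 m and y of head_c in the frame of mat between -0.23 and 0.23 m) or (horizontal distance between head_c and nest below 0.005 m and z of head_c in the frame of nest below 0.0135 m and angle between head_c's own z axis and vertical below 0.06 rad and angle between the x axis of head_c and the x axis of nest, either way round below 0.12 rad and horizontal distance between slug_c0 and head_c below 0.05 m and x of head_a in the frame of mat between -0.13 and 0.13 m and y of head_a in the frame of mat between -0.23 and 0.23 m and height (world z) of each of head_a, head_b below 0.01 m and angle between each of head_a, head_b's own z axis and vertical below 0.1 rad and x of head_b in the frame of mat between -0.13 and 0.13 m and y of head_b in the frame of mat between -0.23 and 0.23 m)) and linear speed of each of head_a, head_b, head_c below 0.02 m/s); the robot touches nothing.
It fails at once if a head is pressed, dropped or knocked onto mat, nest or another head with a blow of more than 150 N (contact force between any of head_a, head_b, head_c and mat above 150 N or contact force between any of head_a, head_b, head_c and nest above 150 N or contact force between head_a and head_b above 150 N or contact force between any of head_b, head_a and head_c above 150 N).
It fails at once if a head is let fall (out of the fingers and faster than 0.5 m/s) ((contact force between the fingers and head_a below 0.05 N and linear speed of head_a above 0.5 m/s) or (contact force between the fingers and head_b below 0.05 N and linear speed of head_b above 0.5 m/s) or (contact force between the fingers and head_c below 0.05 N and linear speed of head_c above 0.5 m/s)).
It fails at once if a head is shaken or carried roughly (faster than 1.2 m/s) (linear speed of any of head_a, head_b, head_c above 1.2 m/s).
It fails at once if the black side handle, the grease tin or the grinding disc is moved by more than 30 mm (distance of any of side_handle, grease_tin, disc from where it was at the start of the episode above 0.03 m).
It also fails if it takes over 72 s, if anything falls off the work surface, if the arm or the gripper's body presses on something with over 40 N, if the wrist force passes 120 N, or if a joint passes its speed limit or range.

## Working session

There is one attempt and no reset: what is moved stays moved. The work goes in short steps, Python scripts to look and compute and a tool call to move; the robot and the scene stay as the last step left them, time stands still between calls to the robot, and variables do not carry over. Pictures are saved under pics/ and viewed, and the job is handed in when it is done.

Besides the shell and the picture viewer there is one more tool, called after "Call:" as name([rows], argument=value, ...), one row to a line, values as JSON. jog_arm: Moves the arm, as the interface text tells. Its arguments: {"type":"object","properties":{"motion":{"type":"array"},"grip_force":{"type":"number"}},"required":["motion"]}

```bash
ls; mkdir -p pics; cat > h.py <<'E'
import numpy as np, cv2
from station import *
from scipy.spatial.transform import Rotation as R
def c2w(cam,p,M=None):
    M=M or camera_model(cam); T=np.array(M['cam_to_world']); return T[:3,:3]@np.array(p)+T[:3,3]
def proj(M,P):
    T=np.array(M['cam_to_world']); P=np.atleast_2d(P); pc=(P-T[:3,3])@T[:3,:3]
    pc=pc*[1,-1,-1]
    return cv2.projectPoints(pc.reshape(-1,1,3),np.zeros(3),np.zeros(3),np.array(M['intrinsics'],float),np.array(M['distortion'],float))[0].reshape(-1,2)
def ray(M,uv,z):
    T=np.array(M['cam_to_world']); uv=np.atleast_2d(np.array(uv,float)).reshape(-1,1,2)
    n=cv2.undistortPoints(uv,np.array(M['intrinsics'],float),np.array(M['distortion'],float)).reshape(-1,2)
    d=np.c_[n[:,0],-n[:,1],-np.ones(len(n))]@T[:3,:3].T; o=T[:3,3]
    return o+d*((z-o[2])/d[:,2])[:,None]
E
python3 - <<'E'
from h import *
print(state())
for c in ['scene','top','wrist']:
    im=camera(c); cv2.imwrite(f'pics/{c}0.png',im)
for c in ['scene','top']:
    for q in ['head_a','nest','mat','side_handle','grease_tin','disc']:
        for r in spot_point(c,q): print(c,q,round(r['score'],2),c2w(c,r['location']).round(4))
E
```

```text
pics
{'time': 0.0, 'q': array([ 1.08969073e+00,  3.78062322e-01,  7.96334439e-02,  1.27437489e+00,
       -5.48995957e-06,  1.46050423e+00]), 'dq': array([-1.33721649e-03, -3.67855287e-04, -4.31230650e-05, -2.58832474e-03,
       -2.09272039e-03, -2.38565020e-05]), 'effort': array([-3.77961242e-04, -4.63602555e+01,  2.69875842e+01,  2.07887072e-02,
       -2.16547778e-04, -5.80223656e-06]), 'ee_pos': array([0.20805776, 0.5353496 , 0.2303642 ]), 'tcp_rot': array([ 8.25340045e-01,  5.64635106e-01, -8.84464550e-04,  4.74531905e-04]), 'ft_force': array([0.20413583, 0.63911156, 0.21630433]), 'ft_torque': array([ 0.01165101, -0.03543177,  0.01877098]), 'width': 0.08552484634165358}
scene head_a 0.88 [0.5297 0.0182 0.0056]
scene head_a 0.81 [ 0.2729 -0.3283  0.0014]
scene head_a 0.76 [ 0.4982 -0.2514  0.0043]
scene head_a 0.7 [0.287  0.2199 0.0042]
scene head_a 0.56 [ 0.7628 -0.3344  0.0027]
scene head_a 0.55 [ 0.4978 -0.1266  0.0047]
scene nest 0.73 [ 0.4745  0.2712 -0.0006]
scene mat 0.86 [ 0.5115 -0.1156  0.    ]
scene mat 0.65 [ 0.5007 -0.2496  0.0061]
scene side_handle 0.76 [ 0.7759 -0.1699  0.0066]
scene grease_tin 0.97 [ 0.7769  0.0962 -0.0026]
scene disc 0.68 [0.7102 0.3515 0.0038]
top head_a 0.9 [ 0.7624 -0.3339  0.0041]
top head_a 0.85 [ 2.703e-01 -3.334e-01 -2.000e-04]
top head_a 0.8 [ 0.2825  0.213  -0.0029]
top head_a 0.74 [ 0.4983 -0.2517  0.0028]
top head_a 0.64 [0.5282 0.0156 0.0065]
top head_a 0.61 [ 0.497  -0.127   0.0038]
top nest 0.73 [ 0.4721  0.2724 -0.001 ]
top nest 0.3 [ 0.4976 -0.128   0.0036]
top mat 0.81 [ 0.5102 -0.1199 -0.0009]
top mat 0.36 [0.5258 0.0161 0.0089]
top side_handle 0.72 [ 0.7725 -0.1726  0.0019]
top grease_tin 0.65 [ 0.7732  0.0935 -0.0008]
top disc 0.59 [ 0.7049  0.3443 -0.0026]
top disc 0.17 [0.4695 0.2743 0.0008]
```

View pics/top0.png

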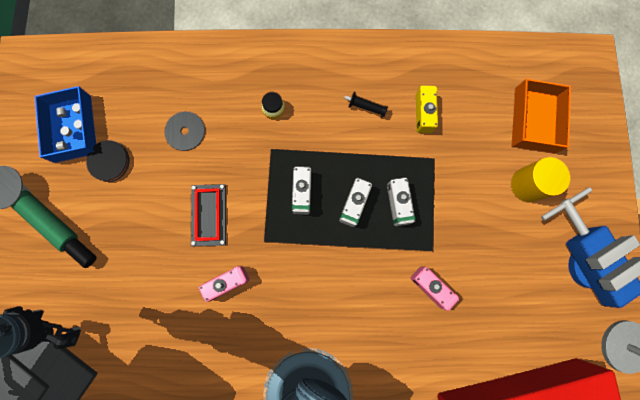

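View pics/scene0.png

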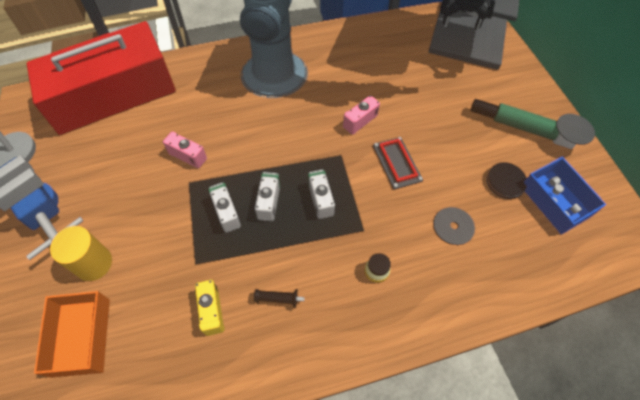

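View pics/wrist0.png

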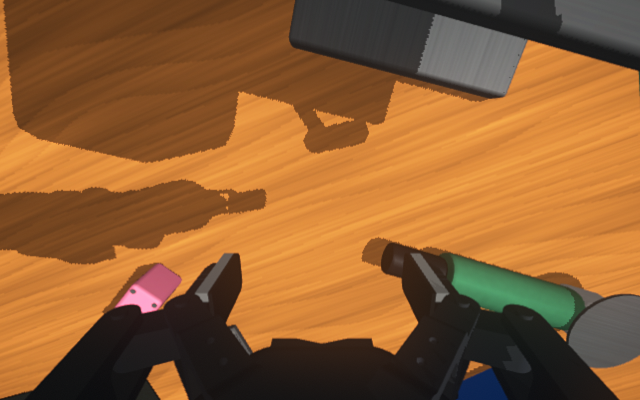

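```bash
python3 - <<'E'
import cv2,numpy as np
a=cv2.imread('pics/top0.png'); s=cv2.imread('pics/scene0.png')
c1=cv2.resize(a[150:255,180:440],None,fx=3,fy=3,interpolation=cv2.INTER_CUBIC)
c2=cv2.resize(s[130:260,180:430],None,fx=3,fy=3,interpolation=cv2.INTER_CUBIC)[:,:780]
cv2.imwrite('pics/c1.png',c1);cv2.imwrite('pics/c2.png',c2)
E
```

```text
(no output)
```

View pics/c1.png

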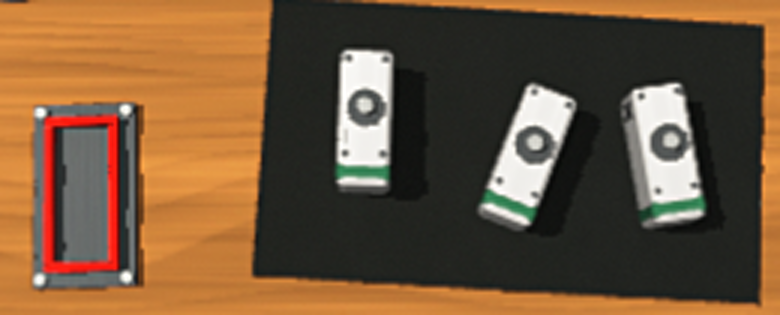

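View pics/c2.png

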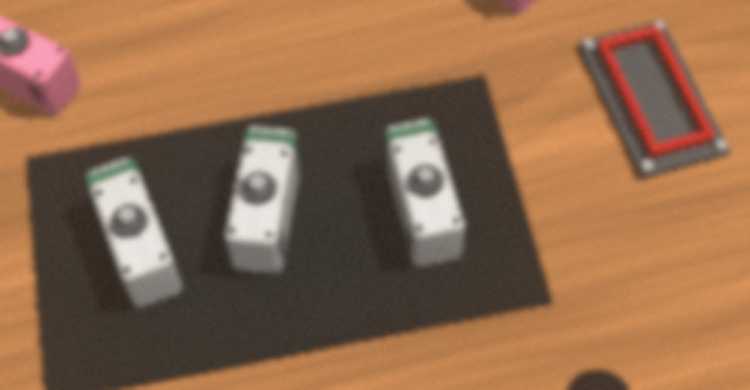

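```bash
cat > fit.py <<'E'
from h import *
from scipy.optimize import minimize
def boxpts(x,y,th,z0,L=.12,W=.046,H=.064,head=True):
    P=[[sx*L/2,sy*W/2,z] for sx in(-1,1) for sy in(-1,1) for z in(0,H)]
    if head:
        for a in np.linspace(0,2*np.pi,16,endpoint=False): P.append([.008+.008*np.cos(a),.008*np.sin(a),.079])
    P=np.array(P); c,s=np.cos(th),np.sin(th)
    return np.c_[x+c*P[:,0]-s*P[:,1],y+s*P[:,0]+c*P[:,1],z0+P[:,2]]
def render(M,pts,shape,k=4):
    uv=proj(M,pts); hull=cv2.convexHull(uv.astype(np.float32)).reshape(-1,2)
    m=np.zeros((shape[0]*k,shape[1]*k),np.uint8)
    cv2.fillPoly(m,[np.round((hull+.5)*k*16-8).astype(np.int32)],255,shift=4)
    return cv2.resize(m,(shape[1],shape[0]),interpolation=cv2.INTER_AREA)/255.
def fit(views,p0,z0,**kw):
    # views: list (M, softmask, (r0,r1,c0,c1))
    def cost(p):
        e=0
        for M,m,_ in views:
            uv=proj(M,boxpts(p[0],p[1],p[2],z0,**kw)); 
            r=render(M,boxpts(p[0],p[1],p[2],z0,**kw),m.shape); e+=np.abs(r-m).sum()/m.sum()
        return e
    best=None
    for d in (-.15,0,.15):
        s=np.array([[0,0,0],[.008,0,0],[0,.008,0],[0,0,.15]])+np.array(p0)+[0,0,d]
        r=minimize(cost,p0,method='Nelder-Mead',options=dict(initial_simplex=s,xatol=1e-4,fatol=1e-4))
        if best is None or r.fun<best.fun: best=r
    return best.x,best.fun
E
cat > run1.py <<'E'
from fit import *
A=cv2.imread('pics/top0.png');S=cv2.imread('pics/scene0.png')
MA,MS=camera_model('top'),camera_model('scene')
for p0 in [(.529,.017,0),(.4975,-.127,-.4),(.498,-.2515,.2)]:
    views=[]; res=[]
    for n,I,M,t in(('top',A,MA,60),('scene',S,MS,90)):
        uv=proj(M,[[p0[0],p0[1],.04]])[0]; g=cv2.cvtColor(I,cv2.COLOR_BGR2HSV)[:,:,2]
        # bright component (heads vs black mat); include dark collar by fill hull
        m=(g>t).astype(np.uint8)
        n_,lab=cv2.connectedComponents(m)
        u,v=uv.round().astype(int); w=lab[v-15:v+15,u-15:u+15]; l=np.bincount(w[w>0]).argmax()
        pts=np.argwhere(lab==l)[:,::-1].astype(np.int32); mm=np.zeros(g.shape,np.uint8)
        cv2.fillConvexPoly(mm,cv2.convexHull(pts),1); 
        views.append((M,mm.astype(float),0)); x,f=fit([views[-1]],p0,.004); res.append((n,mm.sum(),x.round(4),round(f,3)))
    print(res); print('joint',[q.round(4) for q in fit(views,p0,.004)])
E
python3 run1.py
```

```text
[('top', np.uint64(885), array([ 0.5301,  0.0151, -0.0327]), np.float64(0.047)), ('scene', np.uint64(940), array([ 0.5286,  0.0192, -0.0369]), np.float64(0.051))]
joint [array([ 0.5305,  0.0171, -0.0483]), np.float64(0.1829)]
[('top', np.uint64(949), array([ 0.4971, -0.1279, -0.3797]), np.float64(0.064)), ('scene', np.uint64(1012), array([ 0.4949, -0.1262, -0.3724]), np.float64(0.06))]
joint [array([ 0.4965, -0.127 , -0.3797]), np.float64(0.143)]
[('top', np.uint64(1076), array([ 0.4983, -0.2495,  0.1375]), np.float64(0.042)), ('scene', np.uint64(960), array([ 0.4975, -0.2471,  0.1419]), np.float64(0.099))]
joint [array([ 0.4982, -0.2492,  0.1527]), np.float64(0.153)]
```

```bash
cat > go.py <<'E'
from h import *
import sys
def go(x,y,z,ang,s=None):
    """tool x axis at world angle ang (deg), pointing down"""
    s=s or state(); a=np.radians(ang)
    X=np.array([np.cos(a),np.sin(a),0]); Z=np.array([0,0,-1.]); Y=np.cross(Z,X)
    Rt=R.from_matrix(np.c_[X,Y,Z]); Rc=R.from_quat(s['tcp_rot'])
    d=Rc.inv().apply(np.array([x,y,z])-s['ee_pos'])*100; rv=np.degrees((Rc.inv()*Rt).as_rotvec())
    print('cm',d.round(2),'deg',rv.round(2),'dist',np.linalg.norm(d).round(1), 't',round(s['time'],2))
def st():
    s=state(); x=R.from_quat(s['tcp_rot']).apply([1,0,0])
    print('t',round(s['time'],2),'p',s['ee_pos'].round(4),'angx',np.degrees(np.arctan2(x[1],x[0])).round(2),'zax',R.from_quat(s['tcp_rot']).apply([0,0,1]).round(4),'F',s['ft_force'].round(2),'T',s['ft_torque'].round(3),'w',round(s['width'],4),'q6',s['q'][5].round(2))
if __name__=='__main__':
    a=list(map(float,sys.argv[1:])); st()
    if a: go(*a)
E
python3 go.py 0.5294 0.0172 0.20 88
python3 - <<'E'
from fit import *
for n in('top','scene'):
    I=cv2.imread(f'pics/{n}0.png');M=camera_model(n)
    uv=proj(M,[[.473,.272,.024]])[0].round().astype(int)
    h=cv2.cvtColor(I,cv2.COLOR_BGR2HSV)
    m=(((h[...,0]<5)|(h[...,0]>172))&(h[...,1]>150)&(h[...,2]>80)).astype(np.uint8)
    k=np.zeros_like(m);k[uv[1]-40:uv[1]+40,uv[0]-40:uv[0]+40]=1;m*=k
    mm=np.zeros_like(m);cv2.fillConvexPoly(mm,cv2.convexHull(np.argwhere(m)[:,::-1].astype(np.int32)),1)
    print(n,mm.sum(),fit([(M,mm.astype(float),0)],(.473,.272,0),.010,L=.14,W=.066,H=.014,head=False))
E
```

```text
t 0.75 p [0.2084 0.536  0.2314] angx 68.76 zax [ 1.e-04  1.e-04 -1.e+00] F [ 0.09 -0.12 -1.01] T [ 0.017  0.027 -0.005] w 0.0853 q6 1.46
cm [-36.72  48.72   3.13] deg [ 0.000e+00 -1.000e-02 -1.924e+01] dist 61.1 t 0.75
top 1345 (array([0.46841884, 0.27140717, 0.02865252]), np.float64(0.020269698957649972))
scene 970 (array([0.4680335 , 0.27292   , 0.03250611]), np.float64(0.04426521123913483))
```

Call:
jog_arm([
  [1, -36.7, 48.7, 3.1, 0, 0, -19.2],
  [1, -36.7, 48.7, 3.1, 0, 0, -19.2],
  [1, -36.7, 48.7, 3.1, 0, 0, -19.2],
  [1, -36.7, 48.7, 3.1, 0, 0, -19.2],
  [1, -36.7, 48.7, 3.1, 0, 0, -19.2],
  [1, -36.7, 48.7, 3.1, 0, 0, -19.2],
  [1, -36.7, 48.7, 3.1, 0, 0, -19.2],
  [1, -36.7, 48.7, 3.1, 0, 0, -19.2],
], grip_force=70)

```text
time: 1.75
ee_pos: [0.4708, 0.1118, 0.2063]
tcp_rot: [0.72, 0.694, 0.001, 0.0]
ft_force: [0.9, 1.2, 0.3]
width: 0.0854
```

```bash
python3 go.py 0.5294 0.0172 0.20 88
```

```text
t 1.75 p [0.4708 0.1118 0.2063] angx 87.95 zax [ 1.1e-03  4.0e-04 -1.0e+00] F [0.89 1.16 0.32] T [ 0.064 -0.055 -0.001] w 0.0854 q6 0.14
cm [-9.24  6.2   0.63] deg [ 0.06 -0.03 -0.05] dist 11.1 t 1.75
```

Call:
jog_arm([
  [1, -9.2, 6.2, 0.6, 0, 0, 0],
  [1, -9.2, 6.2, 0.6, 0, 0, 0],
  [1, -9.2, 6.2, 0.6, 0, 0, 0],
])

```text
time: 2.12
ee_pos: [0.5301, 0.0166, 0.1997]
tcp_rot: [0.721, 0.693, 0.0, 0.0]
ft_force: [-0.4, 0.5, -0.3]
width: 0.0855
```

```bash
python3 - <<'E'
from h import *
from go import *
st()
M=camera_model('wrist');im=camera('wrist');cv2.imwrite('pics/w1.png',im)
st(); go(.5294,.0172,.025,88)
for nm,p in (('a',(.5294,.0172,-.035)),):
    from fit import boxpts
    uv=proj(M,boxpts(*p,.004)); 
    for u in uv[:8]: cv2.circle(im,tuple(int(t) for t in u),3,(0,0,255),-1)
cv2.imwrite('pics/w1m.png',im)
print(np.array(M['cam_to_world']).round(4))
E
```

```text
t 2.12 p [0.5301 0.0166 0.1997] angx 87.67 zax [ 7.e-04 -4.e-04 -1.e+00] F [-0.45  0.49 -0.33] T [0.039 0.006 0.014] w 0.0855 q6 -0.05
t 2.17 p [0.5289 0.0183 0.1998] angx 87.79 zax [-4.e-04  5.e-04 -1.e+00] F [-0.08  0.21 -0.11] T [-0.03   0.024  0.026] w 0.0857 q6 -0.05
cm [-0.12  0.06 17.48] deg [-0.02 -0.03 -0.21] dist 17.5 t 2.17
[[ 3.990e-02 -9.549e-01 -2.941e-01  4.550e-01]
 [ 9.992e-01  3.830e-02  1.140e-02  1.940e-02]
 [ 4.000e-04 -2.943e-01  9.557e-01  3.426e-01]
 [ 0.000e+00  0.000e+00  0.000e+00  1.000e+00]]
```

View pics/w1m.png

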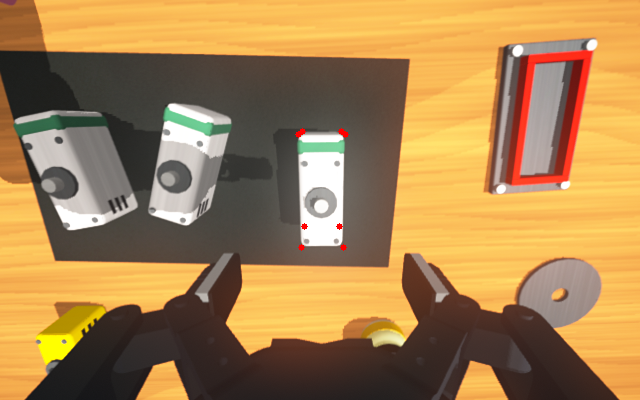

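Call:
jog_arm([
  [1, 0, 0, 6, 0, 0, 0],
  [1, 0, 0, 12, 0, 0, 0],
  [1, 0, 0, 17.4, 0, 0, 0],
  [1, 0, 0, 17.4, 0, 0, 0],
  [0, 0, 0, 17.4, 0, 0, 0],
  [0, 0, 0, 17.4, 0, 0, 0],
  [0, 0, 0, 17.4, 0, 0, 0],
  [0, 0, 0, 17.4, 0, 0, 0],
])

```text
time: 3.18
ee_pos: [0.5315, 0.0182, 0.0293]
tcp_rot: [0.72, 0.694, 0.001, 0.003]
ft_force: [-0.7, -3.4, 6.9]
width: 0.0454
```

```bash
python3 go.py
```

```text
t 3.17 p [0.5315 0.0182 0.0293] angx 87.93 zax [ 0.0062 -0.0027 -1.    ] F [-0.74 -3.44  6.94] T [-0.556  0.195  0.077] w 0.0454 q6 -0.05
```

Call:
jog_arm([
  [0, 0, 0, -2.5, 0, 0, 0],
  [0, 0, 0, -7, 0, 0, 0],
  [0, 0, 0, -7, -10, 0, 0],
  [0, 0, 0, -7, -20, 0, 0],
  [0, 0, 0, -7, -22, 0, 0],
  [0, 0, 0, -7, -22, 0, 0],
  [0, 0, 0, -7, -22, 0, 0],
  [0, 0, 0, -7, -22, 0, 0],
])

```text
time: 4.18
ee_pos: [0.5307, 0.0192, 0.0974]
tcp_rot: [0.706, 0.681, 0.133, 0.138]
ft_force: [0.4, -0.1, -4.2]
width: 0.0455
```

Call:
jog_arm([
  [0, 0, 0, 0, 10, 0, 0],
  [0, 0, 0, 0, 20, 0, 0],
  [0, 0, 0, 0, 22, 0, 0],
  [0, 0, 0, 0, 22, 0, 0],
  [0, 0, 0, 0, 22, 0, 0],
])

```text
time: 4.8
ee_pos: [0.5287, 0.0195, 0.0959]
tcp_rot: [0.72, 0.694, 0.0, 0.0]
ft_force: [-0.8, -0.0, -5.6]
width: 0.0453
```

```bash
cat > meas.py <<'E'
from go import *
st()
T=[];F=[];Z=[];X=[];P=[]
for i in range(10):
    im=camera('wrist'); s=state(); T.append(s['ft_torque']);F.append(s['ft_force']);r=R.from_quat(s['tcp_rot']);Z.append(r.apply([0,0,1]));X.append(r.apply([1,0,0]));P.append(s['ee_pos'])
T=np.array(T);F=np.array(F);x=np.mean(X,0)
print('T',T.mean(0).round(4),'sd',T.std(0).round(4),'F',F.mean(0).round(2),'z',np.mean(Z,0).round(4),'p',np.mean(P,0).round(4))
print('moment about tool x',(T@x).mean().round(4),'+-',((T@x).std()/np.sqrt(10)).round(4),'series',(T@x).round(3))
cv2.imwrite(f"pics/m{s['time']:.2f}.png",im)
print(f"pics/m{s['time']:.2f}.png")
E
python3 meas.py
```

```text
t 4.8 p [0.5287 0.0195 0.0959] angx 87.95 zax [ 8.e-04  1.e-04 -1.e+00] F [-0.84 -0.02 -5.64] T [ 0.015  0.01  -0.052] w 0.0453 q6 -0.05
T [-0.0066 -0.0315 -0.0092] sd [0.0154 0.0362 0.0346] F [-0.32 -0.21 -5.68] z [ 4.e-04  1.e-04 -1.e+00] p [0.5281 0.0195 0.0962]
moment about tool x -0.0317 +- 0.0114 series [-0.021 -0.029 -0.1    0.04   0.004 -0.046 -0.051 -0.039 -0.063 -0.014]
pics/m5.30.png
```

Call:
jog_arm([
  [0, 0, 0, 0, 10, 0, 0],
  [0, 0, 0, 0, 20, 0, 0],
  [0, 0, 0, 0, 22, 0, 0],
  [0, 0, 0, 0, 22, 0, 0],
  [0, 0, 0, 0, 22, 0, 0],
  [0, 0, 0, 0, 22, 0, 0],
  [0, 0, 0, 0, 22, 0, 0],
])

```text
time: 6.18
ee_pos: [0.5283, 0.0195, 0.097]
tcp_rot: [0.706, 0.682, -0.132, -0.137]
ft_force: [-0.0, 0.6, -5.2]
width: 0.0451
```

Call:
jog_arm([
  [0, 0, 0, 0, -10, 0, 0],
  [0, 0, 0, 0, -20, 0, 0],
  [0, 0, 0, 0, -22, 0, 0],
  [0, 0, 0, 0, -22, 0, 0],
  [0, 0, 0, 0, -22, 0, 0],
])

```text
time: 6.8
ee_pos: [0.5293, 0.0193, 0.0968]
tcp_rot: [0.72, 0.694, 0.0, 0.0]
ft_force: [0.4, 0.0, -4.8]
width: 0.045
```

```bash
python3 meas.py
```

```text
t 6.8 p [0.5293 0.0193 0.0968] angx 87.95 zax [ 8.e-04 -0.e+00 -1.e+00] F [ 0.4   0.03 -4.79] T [-0.027 -0.032  0.007] w 0.045 q6 -0.05
T [0.006  0.031  0.0132] sd [0.0402 0.0233 0.0295] F [ 0.04 -0.06 -5.55] z [ 1.e-04  1.e-04 -1.e+00] p [0.5292 0.0194 0.0961]
moment about tool x 0.0311 +- 0.0074 series [-0.004  0.001  0.048  0.021  0.064  0.064  0.029  0.009  0.036  0.044]
pics/m7.30.png
```

Call:
jog_arm([
  [0, 0, 0, 0, -10, 0, 0],
  [0, 0, 0, 0, -20, 0, 0],
  [0, 0, 0, 0, -22, 0, 0],
  [0, 0, 0, 0, -22, 0, 0],
  [0, 0, 0, 0, -22, 0, 0],
  [0, 0, 0, 0, -22, 0, 0],
  [0, 0, 0, 0, -22, 0, 0],
])

```text
time: 8.18
ee_pos: [0.5297, 0.0193, 0.0966]
tcp_rot: [0.706, 0.682, 0.133, 0.138]
ft_force: [0.3, -0.2, -6.0]
width: 0.045
```

Call:
jog_arm([
  [0, 0, 0, 0, 10, 0, 0],
  [0, 0, 0, 0, 20, 0, 0],
  [0, 0, 0, 0, 22, 0, 0],
  [0, 0, 0, 0, 22, 0, 0],
  [0, 0, 0, 0, 22, 0, 0],
])

```text
time: 8.8
ee_pos: [0.5283, 0.0195, 0.0959]
tcp_rot: [0.72, 0.694, 0.0, 0.0]
ft_force: [-0.2, 0.0, -5.7]
width: 0.0452
```

```bash
python3 meas.py; python3 meas.py
```

```text
t 8.8 p [0.5283 0.0195 0.0959] angx 87.95 zax [ 6.e-04  1.e-04 -1.e+00] F [-0.17  0.   -5.68] T [-0.022 -0.03  -0.032] w 0.0452 q6 -0.05
T [ 0.0074 -0.0352 -0.0141] sd [0.0338 0.0228 0.0321] F [-0.29  0.19 -5.63] z [ 4.e-04  1.e-04 -1.e+00] p [0.528  0.0195 0.0962]
moment about tool x -0.0349 +- 0.0072 series [-0.003 -0.042 -0.045 -0.066 -0.033 -0.034  0.009 -0.068 -0.037 -0.031]
pics/m9.30.png
t 9.3 p [0.5284 0.0195 0.0962] angx 87.95 zax [ 3.e-04  1.e-04 -1.e+00] F [-0.66  0.01 -5.49] T [-0.044 -0.029 -0.03 ] w 0.0454 q6 -0.05
T [-0.0036 -0.0477 -0.0015] sd [0.0246 0.039  0.024 ] F [ 0.18  0.05 -5.74] z [ 1.e-04  1.e-04 -1.e+00] p [0.5285 0.0194 0.0961]
moment about tool x -0.0478 +- 0.0123 series [-0.067 -0.097 -0.065 -0.069 -0.064  0.015 -0.035  0.013 -0.096 -0.014]
pics/m9.80.png
```

View pics/m9.80.png

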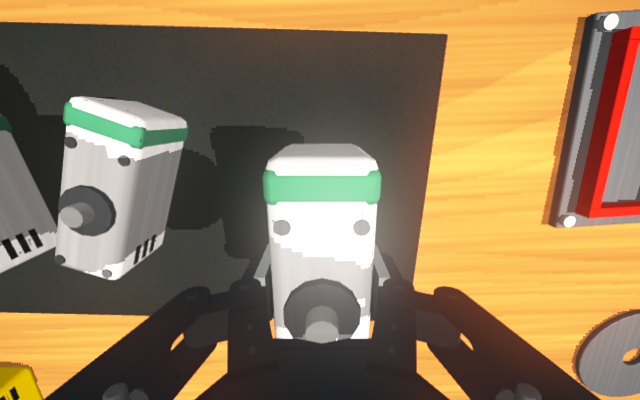

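```bash
cat > inhand.py <<'E'
from fit import *
from scipy.optimize import least_squares
M=camera_model('wrist'); print(np.array(M['cam_to_world'])[:3,3].round(4))
im=cv2.imread('pics/m9.80.png'); h=cv2.cvtColor(im,cv2.COLOR_BGR2HSV)
g=((h[...,0]>60)&(h[...,0]<95)&(h[...,1]>80)).astype(np.uint8); g[:,:220]=0; g[:,430:]=0; g[250:]=0
ys,xs=np.nonzero(g); print(xs.min(),xs.max(),ys.min(),ys.max())
for c in (275,300,322,345,368): 
    r=np.nonzero(g[:,c])[0]; print(c,r.min(),r.max())
# central columns: band top edges rows
def band(x,y,th,z0):
    P=np.array([[bx,by,.064] for bx in(-.056,-.040) for by in(-.018,0,.018)]); c,s=np.cos(th),np.sin(th)
    return np.c_[x+c*P[:,0]-s*P[:,1],y+s*P[:,0]+c*P[:,1],z0+P[:,2]]
print(proj(M,band(.5294,.0194,-.035,.072)).round(1))
cv2.imwrite('pics/b.png',cv2.resize(im[130:350,240:400],None,fx=3,fy=2.7,interpolation=cv2.INTER_CUBIC)[:600])
E
python3 inhand.py
```

```text
[0.4535 0.0218 0.239 ]
262 380 170 203
275 175 203
300 176 200
322 176 192
345 176 195
368 174 201
[[274.2 174.6]
 [321.9 174.6]
 [369.5 174.6]
 [276.2 214.7]
 [321.9 214.7]
 [367.5 214.7]]
```

View pics/b.png

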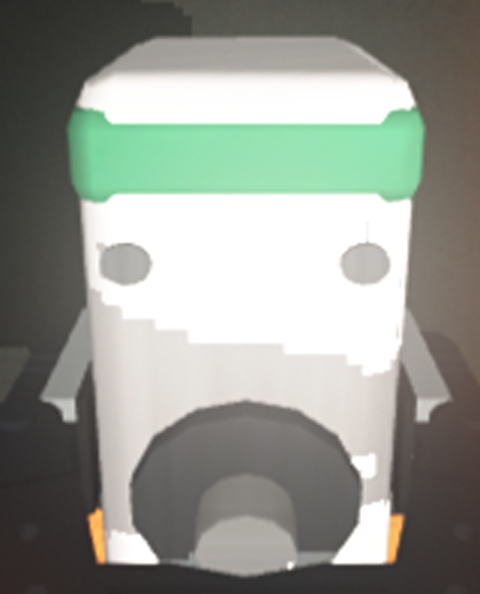

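```bash
cat > inh2.py <<'E'
from fit import *
M=camera_model('wrist')
def P(p,pts):
    x,z0,pit=p; pts=np.array(pts,float)
    c,s=np.cos(pit),np.sin(pit)
    q=np.c_[x+c*pts[:,0]+s*pts[:,2], .0194+pts[:,1], z0-s*pts[:,0]+c*pts[:,2]]
    th=-.035; d=q-[x,.0194,0]; 
    w=np.c_[x+np.cos(th)*d[:,0]-np.sin(th)*d[:,1],.0194+np.sin(th)*d[:,0]+np.cos(th)*d[:,1],q[:,2]]
    return proj(M,w)
pts=[[-.060,0,0],[-.060,0,.064],[-.056,0,.064],[-.040,0,.064],[.008,0,.079],[.008,.017,.066],[.008,-.017,.066],[-.048,.023,.06],[-.048,-.023,.06],[-.009,0,.066]]
for p in [(.5294,.072,0),(.5294,.066,0),(.5294,.072,.05),(.535,.072,0)]: print(p,P(p,pts).round(0).tolist())
E
python3 inh2.py
```

```text
(0.5294, 0.072, 0) [[322.0, 147.0], [322.0, 164.0], [322.0, 175.0], [322.0, 215.0], [322.0, 342.0], [361.0, 319.0], [283.0, 319.0], [379.0, 192.0], [264.0, 192.0], [322.0, 286.0]]
(0.5294, 0.066, 0) [[322.0, 146.0], [322.0, 162.0], [322.0, 172.0], [322.0, 210.0], [322.0, 331.0], [359.0, 310.0], [285.0, 310.0], [376.0, 189.0], [267.0, 189.0], [322.0, 278.0]]
(0.5294, 0.072, 0.05) [[322.0, 148.0], [322.0, 174.0], [322.0, 185.0], [322.0, 224.0], [322.0, 349.0], [360.0, 325.0], [284.0, 325.0], [380.0, 201.0], [264.0, 201.0], [322.0, 293.0]]
(0.535, 0.072, 0) [[322.0, 157.0], [322.0, 179.0], [322.0, 189.0], [322.0, 228.0], [322.0, 354.0], [360.0, 330.0], [284.0, 330.0], [379.0, 206.0], [266.0, 206.0], [322.0, 297.0]]
```

```bash
python3 go.py .555 .255 .19 91.8
```

```text
t 9.8 p [0.5285 0.0194 0.096 ] angx 87.95 zax [ 0.e+00  1.e-04 -1.e+00] F [ 0.11 -0.32 -5.78] T [ 0.009 -0.014  0.003] w 0.0456 q6 -0.05
cm [23.64  1.81 -9.4 ] deg [ 0.   -0.   -3.85] dist 25.5 t 9.8
```

Call:
jog_arm([
  [0, 4, 0.4, -3, 0, 0, -1],
  [0, 9, 0.8, -6, 0, 0, -2],
  [0, 14, 1.2, -9.4, 0, 0, -3],
  [0, 19, 1.6, -9.4, 0, 0, -3.8],
  [0, 22.5, 1.8, -9.4, 0, 0, -3.8],
  [0, 23.6, 1.8, -9.4, 0, 0, -3.8],
  [0, 23.6, 1.8, -9.4, 0, 0, -3.8],
  [0, 23.6, 1.8, -9.4, 0, 0, -3.8],
])

```text
time: 10.8
ee_pos: [0.5548, 0.2534, 0.1899]
tcp_rot: [0.697, 0.717, -0.001, 0.0]
ft_force: [0.3, -0.7, -6.3]
width: 0.0457
```

```bash
python3 - <<'E'
from go import *
import json
st(); M=camera_model('wrist'); im=camera('wrist'); cv2.imwrite('pics/n1.png',im); st()
json.dump({k:np.array(v).tolist() for k,v in M.items()},open('n1.json','w'))
for r in spot_point('wrist','nest'): print(r['score'],c2w('wrist',r['location'],M).round(4))
E
```

```text
t 10.8 p [0.5548 0.2534 0.1899] angx 91.69 zax [-6.e-04 -9.e-04 -1.e+00] F [ 0.29 -0.73 -6.29] T [-0.015 -0.017  0.   ] w 0.0457 q6 0.3
t 10.85 p [0.5548 0.2533 0.19  ] angx 91.66 zax [-5.e-04 -6.e-04 -1.e+00] F [ 1.45 -0.4  -5.7 ] T [-0.033 -0.059  0.028] w 0.0451 q6 0.3
```

View pics/n1.png

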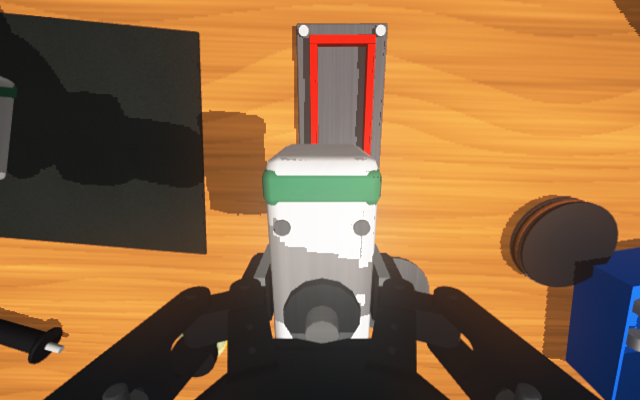

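```bash
cat > nest1.py <<'E'
from fit import *
import json
def redmask(I):
    h=cv2.cvtColor(I,cv2.COLOR_BGR2HSV)
    return (((h[...,0]<6)|(h[...,0]>172))&(h[...,1]>180)&(h[...,2]>60)).astype(np.uint8)
def ringfit(I,M,p0,vis,z0=.010):
    """vis: row/col boolean of valid region"""
    m=redmask(I)*vis
    pts=np.argwhere(m)[:,::-1].astype(np.int32); mm=np.zeros_like(m); cv2.fillConvexPoly(mm,cv2.convexHull(pts),1)
    mm=mm.astype(float)
    def cost(p):
        r=render(M,boxpts(*p,z0,L=.14,W=.066,H=.014,head=False),m.shape)
        return (np.abs(r-mm)*vis).sum()/mm.sum()
    s=np.array([[0,0,0],[.006,0,0],[0,.006,0],[0,0,.05]])+np.array(p0)
    r=minimize(cost,p0,method='Nelder-Mead',options=dict(initial_simplex=s,xatol=5e-5,fatol=1e-5))
    return r.x,r.fun
if __name__=='__main__':
    I=cv2.imread('pics/n1.png'); M=json.load(open('n1.json')); vis=np.zeros(I.shape[:2],np.uint8); vis[0:140,240:440]=1
    print('n1',ringfit(I,M,(.468,.272,.03),vis))
    I=cv2.imread('pics/w1.png'); M['cam_to_world']=[[3.990e-02,-9.549e-01,-2.941e-01,4.550e-01],[9.992e-01,3.830e-02,1.140e-02,1.940e-02],[4.000e-04,-2.943e-01,9.557e-01,3.426e-01],[0,0,0,1]]
    vis=np.zeros(I.shape[:2],np.uint8); vis[20:230,460:640]=1
    print('w1',ringfit(I,M,(.468,.272,.03),vis))
E
python3 nest1.py
```

```text
n1 (array([0.46914221, 0.27136502, 0.0357977 ]), np.float64(0.010039750736420923))
w1 (array([0.46753084, 0.27270889, 0.03513716]), np.float64(0.023623090460163133))
```

```bash
python3 go.py .4698 .2717 .08 92
```

```text
t 10.9 p [0.5549 0.2534 0.19  ] angx 91.66 zax [-3.e-04 -4.e-04 -1.e+00] F [ 0.4  -0.11 -5.6 ] T [ 0.02  -0.02  -0.016] w 0.045 q6 0.3
cm [ 2.08 -8.45 11.01] deg [-0.02  0.02 -0.34] dist 14.0 t 10.9
```

Call:
jog_arm([
  [0, 1.2, -4, 2, 0, 0, -0.3],
  [0, 2.1, -8.4, 4, 0, 0, -0.3],
  [0, 2.1, -8.4, 7, 0, 0, -0.3],
  [0, 2.1, -8.4, 10, 0, 0, -0.3],
  [0, 2.1, -8.4, 11, 0, 0, -0.3],
  [0, 2.1, -8.4, 11, 0, 0, -0.3],
])

```text
time: 11.65
ee_pos: [0.4702, 0.2724, 0.08]
tcp_rot: [0.695, 0.719, -0.0, -0.0]
ft_force: [0.4, 0.1, -5.4]
width: 0.0453
```

```bash
python3 - <<'E'
from go import *
import json
M=camera_model('wrist'); im=camera('wrist'); cv2.imwrite('pics/n2.png',im); st()
json.dump({k:np.array(v).tolist() for k,v in M.items()},open('n2.json','w'))
cv2.imwrite('pics/s2.png',camera('scene')); go(.4698,.2717,.05,92)
E
python3 -c "
import cv2
s=cv2.imread('pics/s2.png');cv2.imwrite('pics/s2c.png',cv2.resize(s[60:220,320:500],None,fx=3.5,fy=3.5))"
```

```text
t 11.7 p [0.471  0.2729 0.0808] angx 92.01 zax [ 8.e-04  4.e-04 -1.e+00] F [ 0.51  0.64 -6.03] T [ 0.01  -0.101 -0.035] w 0.045 q6 0.37
cm [-0.15 -0.18  3.13] deg [ 0.12 -0.05  0.02] dist 3.1 t 11.75
```

View pics/n2.png

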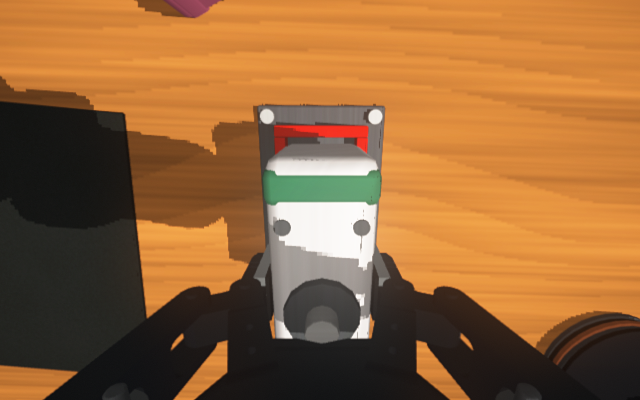

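View pics/s2c.png

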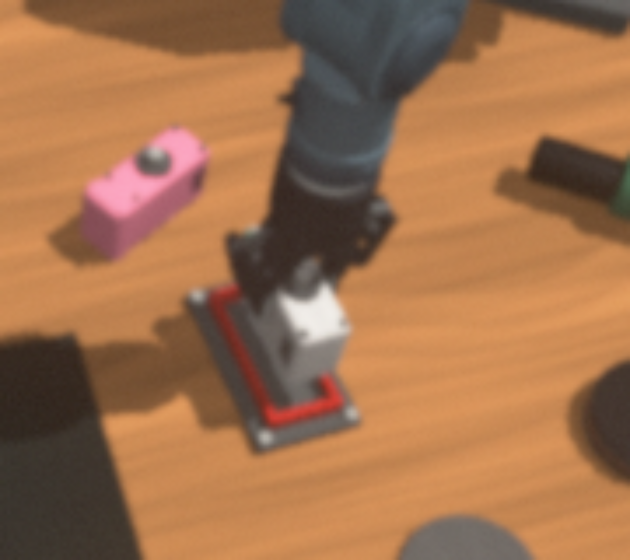

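```bash
cat > n2.py <<'E'
from nest1 import *
I=cv2.imread('pics/n2.png'); M=json.load(open('n2.json'))
m=redmask(I)
for c in (290,305,322,340,355): r=np.nonzero(m[:200,c])[0]; print(c,r.min(),r.max())
for r in(128,132): x=np.nonzero(m[r])[0]; print(r,x.min(),x.max())
vis=np.zeros(I.shape[:2],np.uint8); vis[100:141,240:400]=1
for nx,ny,th in((.469,.2717,.034),):
    c,s=np.cos(th),np.sin(th)
    P=[[-.070,-.033,.024],[-.070,0,.024],[-.070,.033,.024],[-.062,0,.024]]
    w=[[nx+c*a-s*b,ny+s*a+c*b,z] for a,b,z in P]; print(proj(M,w).round(1))
for x in (.469,.4705,.472):
    print('head end bottom edge',x,proj(M,[[x-.06,.2715,.055],[x-.06,.2715,.059]]).round(1)[:,1])
g=cv2.resize(I[100:220,250:394],None,fx=5,fy=5,interpolation=cv2.INTER_CUBIC); cv2.imwrite('pics/n2c.png',g)
E
python3 n2.py
```

```text
290 125 136
305 125 136
322 125 136
340 126 136
355 126 137
128 274 367
132 274 367
[[273.2 125.2]
 [320.8 125.3]
 [368.4 125.4]
 [320.8 137.2]]
head end bottom edge 0.469 [143.8 144.4]
head end bottom edge 0.4705 [146.4 147. ]
head end bottom edge 0.472 [148.9 149.6]
```

View pics/n2c.png

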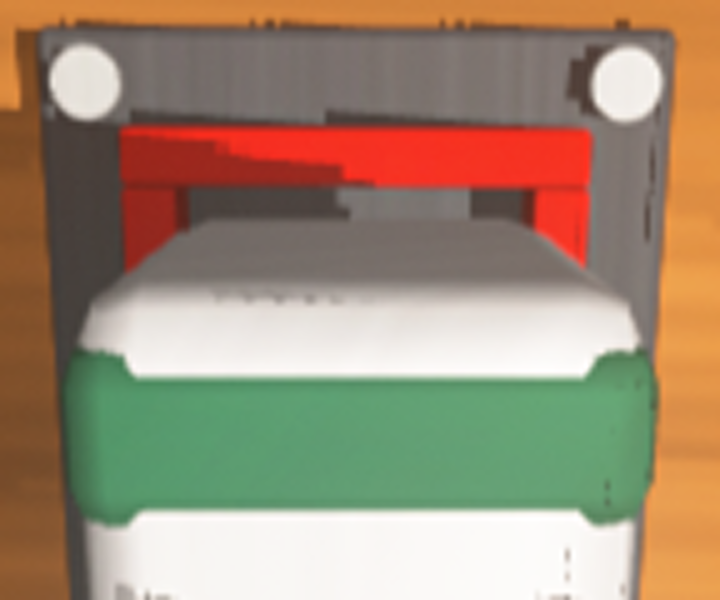

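Call:
jog_arm([
  [0, -0.06, -0.05, 1.5, 0, 0, 0],
  [0, -0.06, -0.05, 3, 0, 0, 0],
  [0, -0.06, -0.05, 3.4, 0, 0, 0],
  [0, -0.06, -0.05, 3.7, 0, 0, 0],
  [0, -0.06, -0.05, 3.9, 0, 0, 0],
  [0, -0.06, -0.05, 4.0, 0, 0, 0],
])

```text
time: 12.5
ee_pos: [0.4699, 0.2726, 0.0402]
tcp_rot: [0.694, 0.72, 0.0, 0.0]
ft_force: [0.5, -0.8, -5.8]
width: 0.0451
```

```bash
python3 - <<'E'
from go import *
im=camera('wrist'); cv2.imwrite('pics/n3.png',im); st()
E
```

```text
t 12.55 p [0.4699 0.2725 0.0401] angx 92.06 zax [ 2.e-04  2.e-04 -1.e+00] F [ 1.    0.33 -5.09] T [-0.002 -0.041 -0.039] w 0.0452 q6 0.37
```

View pics/n3.png

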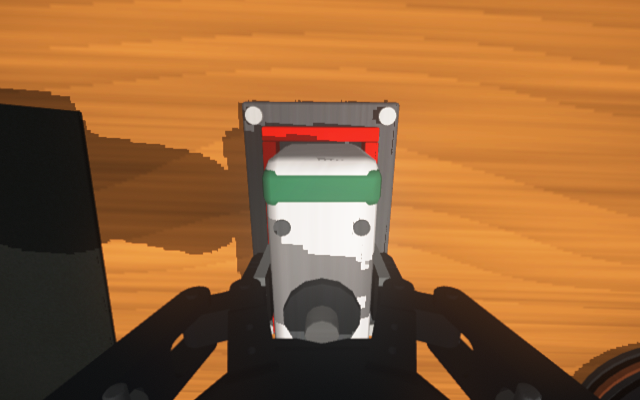

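Call:
jog_arm([
  [0, 0, 0, 0.15, 0, 0, 0],
  [0, 0, 0, 0.3, 0, 0, 0],
  [0, 0, 0, 0.4, 0, 0, 0],
  [0, 0, 0, 0.45, 0, 0, 0],
])

```text
time: 13.05
ee_pos: [0.4697, 0.2724, 0.0356]
tcp_rot: [0.694, 0.72, -0.0, -0.0]
ft_force: [-1.8, 0.7, -1.7]
width: 0.0452
```

```bash
python3 go.py
```

```text
t 13.05 p [0.4697 0.2724 0.0356] angx 92.05 zax [-2.e-04  0.e+00 -1.e+00] F [-1.76  0.71 -1.74] T [-0.06   0.075 -0.03 ] w 0.0452 q6 0.37
```

Call:
jog_arm([
  [0, 0, 0, 0.06, 0, 0, 0],
  [0, 0, 0, 0.1, 0, 0, 0],
  [0, 0, 0, 0.1, 0, 0, 0],
])

```text
time: 13.42
ee_pos: [0.4696, 0.2724, 0.0354]
tcp_rot: [0.694, 0.72, 0.0, 0.0]
ft_force: [-5.2, -1.3, 5.2]
width: 0.0452
```

```bash
python3 go.py
```

```text
t 13.43 p [0.4696 0.2724 0.0354] angx 92.06 zax [ 2.e-04  1.e-04 -1.e+00] F [-5.19 -1.33  5.17] T [-0.329  0.497 -0.053] w 0.0452 q6 0.37
```

Call:
jog_arm([
  [0.7, 0, 0, 0, 0, 0, 0],
  [0.9, 0, 0, 0, 0, 0, 0],
  [1, 0, 0, 0, 0, 0, 0],
  [1, 0, 0, 0, 0, 0, 0],
  [1, 0, 0, -2, 0, 0, 0],
  [1, 0, 0, -6, 0, 0, 0],
  [1, 0, 0, -12, 0, 0, 0],
  [1, 0, 0, -16, 0, 0, 0],
])

```text
time: 14.42
ee_pos: [0.4706, 0.2728, 0.1974]
tcp_rot: [0.694, 0.72, 0.001, 0.001]
ft_force: [0.7, 0.4, 0.1]
width: 0.0852
```

```bash
python3 - <<'E'
from go import *
import json
st(); M=camera_model('wrist'); im=camera('wrist'); cv2.imwrite('pics/n4.png',im)
json.dump({k:np.array(v).tolist() for k,v in M.items()},open('n4.json','w'))
cv2.imwrite('pics/t4.png',camera('top'));cv2.imwrite('pics/s4.png',camera('scene'));st()
E
```

```text
t 14.43 p [0.4706 0.2728 0.1974] angx 92.05 zax [ 0.0027  0.0012 -1.    ] F [0.72 0.41 0.09] T [ 0.045 -0.08   0.021] w 0.0852 q6 0.37
t 14.57 p [0.4718 0.2733 0.1972] angx 92.06 zax [ 0.0055  0.0025 -1.    ] F [ 0.21 -0.52  0.21] T [ 0.008 -0.013  0.035] w 0.0855 q6 0.37
```

View pics/n4.png

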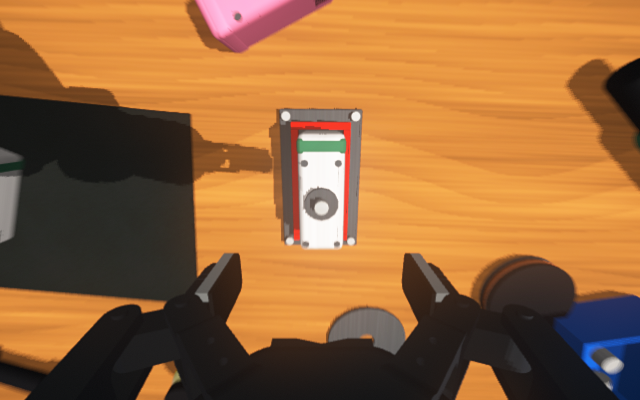

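View pics/t4.png

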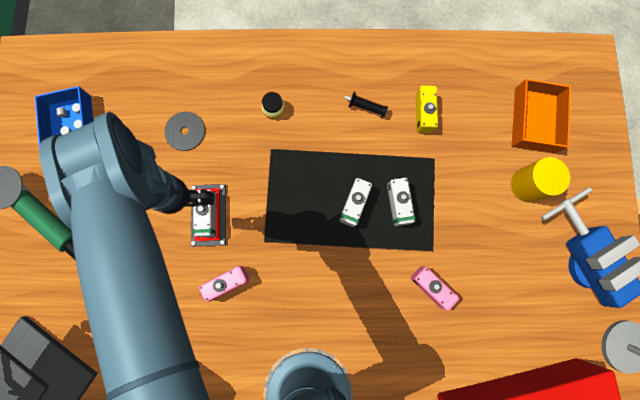

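Call:
jog_arm([
  [1, 6, 0, -3, 0, 0, 0],
  [1, 12, 0, -3, 0, 0, 0],
  [1, 18, 0, -3, 0, 0, 0],
  [1, 20, 0, -3, 0, 0, 0],
  [1, 20, 0, -3, 0, 0, 0],
])

```text
time: 15.2
ee_pos: [0.4615, 0.4732, 0.2218]
tcp_rot: [0.693, 0.721, -0.002, -0.0]
ft_force: [-0.2, -0.8, -0.6]
width: 0.0855
```

```bash
cat > chk.py <<'E'
from go import *
from nest1 import *
st(); ims={}; Ms={}
for n in('wrist','top','scene'):
    Ms[n]=camera_model(n); ims[n]=camera(n); cv2.imwrite(f'pics/f_{n}.png',ims[n])
st()
M=json.load(open('n4.json')); I=cv2.imread('pics/n4.png')
out=cv2.resize(I[90:270,250:390],None,fx=3.3,fy=3.3,interpolation=cv2.INTER_CUBIC)
s=cv2.resize(ims['scene'][110:210,350:450],None,fx=5.94,fy=5.94,interpolation=cv2.INTER_CUBIC)
cv2.imwrite('pics/f.png',np.hstack([out[:594,:],cv2.resize(s[:, :],(330,594))]) if 0 else s); cv2.imwrite('pics/f2.png',out)
E
python3 chk.py
```

```text
t 15.2 p [0.4615 0.4732 0.2218] angx 92.2 zax [-0.0026 -0.0023 -1.    ] F [-0.19 -0.8  -0.55] T [ 0.01  -0.003 -0.03 ] w 0.0855 q6 0.66
t 15.35 p [0.4625 0.471  0.2236] angx 92.0 zax [-0.0014 -0.0016 -1.    ] F [0.04 0.53 0.6 ] T [-0.007  0.046 -0.019] w 0.0853 q6 0.66
```

View pics/f.png

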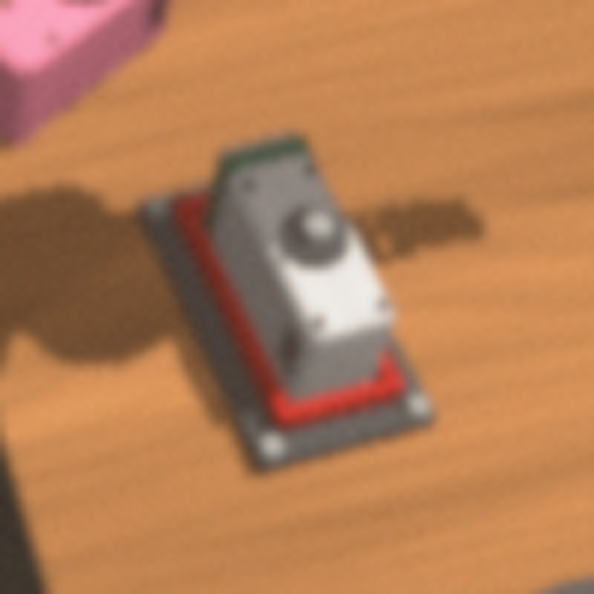

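View pics/f2.png

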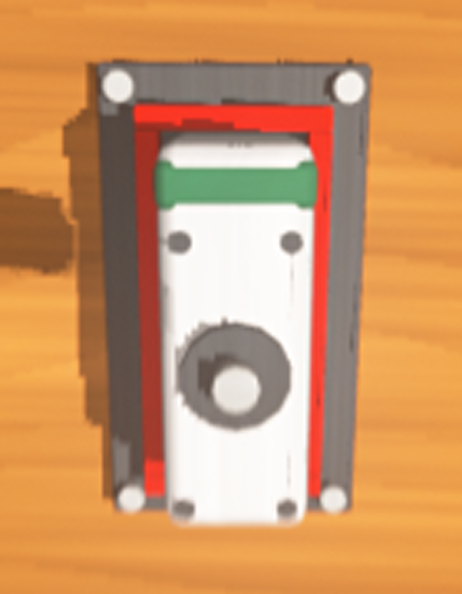

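View pics/f_wrist.png

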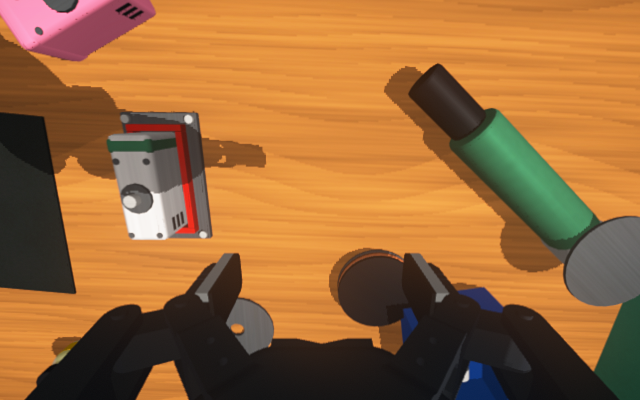

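```bash
cat > ov.py <<'E'
from nest1 import *
M=camera_model('wrist'); I=cv2.imread('pics/f_wrist.png')
vis=np.zeros(I.shape[:2],np.uint8); vis[110:250,100:215]=1
Ms=camera_model('scene'); S=cv2.imread('pics/f_scene.png')
def ov(I,M,box,f,name):
    r0,r1,c0,c1=box; o=cv2.resize(I[r0:r1,c0:c1],None,fx=f,fy=f,interpolation=cv2.INTER_CUBIC)
    for z0,col in((.010,(255,0,255)),(.016,(255,255,0))):
        P=boxpts(.469,.2717,.035,z0)
        uv=(proj(M,P)-[c0,r0]+.5)*f-.5
        for i in (1,3,7,5): 
            j={1:3,3:7,7:5,5:1}[i]; cv2.line(o,tuple(int(v) for v in uv[i].round()),tuple(int(v) for v in uv[j].round()),col,1)
        cv2.polylines(o,[uv[8:].round().astype(np.int32)],True,col,1)
    cv2.imwrite(name,o); return o
a=ov(I,M,(100,250,95,225),4,'pics/o1.png'); b=ov(S,Ms,(125,195,370,435),8,'pics/o2.png')
E
python3 ov.py
```

```text
(no output)
```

View pics/o1.png

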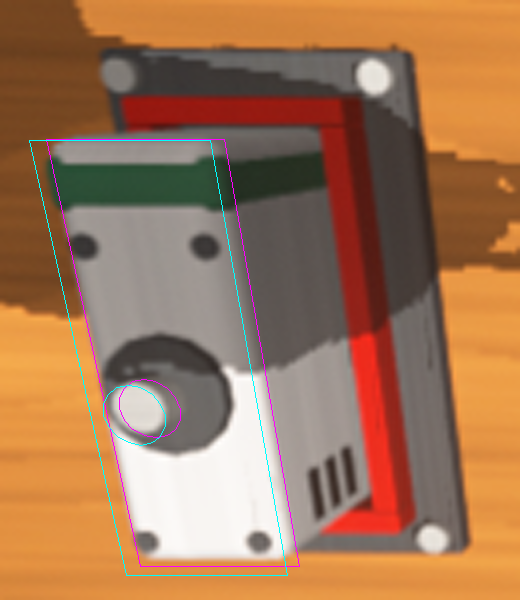

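View pics/o2.png

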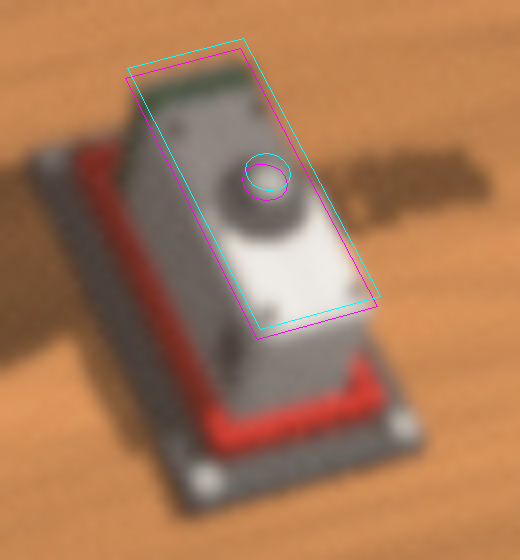

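```bash
python3 - <<'E'
from go import *
st(); print(finish_job())
E
```

```text
t 15.35 p [0.4625 0.471  0.2236] angx 92.0 zax [-0.0014 -0.0016 -1.    ] F [0.04 0.53 0.6 ] T [-0.007  0.046 -0.019] w 0.0853 q6 0.66
the job is handed in; nothing more can be done
None
```

The faulty head was the first one I tested, the white head nearest the nest. It is now in the red-walled nest, and I handed the job in at 15.35 s.

**Finding it:** I rocked it 22° each way and felt the moment about its width when held level again. After the green end was tipped down it read -0.032, -0.035 and -0.048 N m (the last two are one rock, read twice). After the other end it read +0.031 N m. That difference of about 0.07 N m matches the ball. I did not lift the other two heads, so there is no comparison reading from a sound one.

**Seating:** It went down without catching the walls. Contact came at the height expected for the pocket floor, with about 11 N of change at the wrist, well under the limits.

**Last checks:**
- **Wrist picture:** it fits the head fully seated (underside 10 mm above the bench, inside the walls) rather than 6 mm too high.
- **Scene picture:** it was about 2 mm off from that outline, but still much closer to seated than raised.
- **Other heads and items:** by eye in the last top picture, the two other heads stand on the mat where they were. The handle, tin and disc look unmoved.
- **Gripper:** it was open and clear of everything.

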